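Put the file holder away in the push-to-open drawer

ROBOT

A 6-joint arm with a two-finger parallel gripper is mounted at the origin on the work surface. World frame = base frame: x ahead of the robot, y to its left, z up, the work surface at z = 0. Lengths are in mm, angles in rad, forces in N, time in s.
With the tool pointing down it reaches from about 350 to 875 mm from the base axis. Payload 4.2 kg.
Tool frame: the origin (TCP) lies midway between the tips of the shut fingers; the grasp point (between the pads) lies 19 mm behind it (arm.grasp_offset is the distance from the TCP to the grasp point, in mm); z points along the fingers, y is the direction in which the jaws open and shut (so a half turn about z gives the same grasp; the last joint's range is limited). The gripper opens to 85 mm and grips with 20 to 120 N. Pads are 22 mm wide; open, the fingers measure 114 mm over their backs; the gripper's body (76 mm by 85 mm) begins 54 mm behind the grasp point. The pads swing forward as they close: fully open they stand 13 mm farther back than shut.
Start: joints at [-0.927, 0.385, 0.008, 0, -1.194, -0.259], TCP at [234.622, -579.268, 231.312] pointing down, gripper open.
Joint ranges: [-3.14, 3.14], [-1.21, 2.06], [-1.07, 1.41], [-3.16, 2.05], [-2.99, -0.16], [-3.1, 3.1]. Speed limits (rad/s): [2.79, 2.79, 3.14, 3.14, 3.14, 3.14].

INTERFACE

Orientations are given as a unit quaternion [x, y, z, w].
In Python, from bench import arm gives the robot as it stands.
- The arm moves only by the tool move_arm, never from a script. Its argument "moves" is a list of rows, each an object with "gripper": the gripper's target within -1 to 1 (fully open at 1, half-way at 0, shut at -1); "xyz": the shift along the tool's x, y, z in cm, a list of three; "angular": the turn, a rotation vector about the tool's x, y, z in rad, a list of three. In form: [{"gripper": gripper, "xyz": [dx, dy, dz], "angular": [wx, wy, wz]}, ...]. A call has 1 to 10 rows; each row is the pose to reach, as a shift and turn from the pose commanded when the call began, along the tool's axes at that moment; what a row does not reach only later rows make up. A row lasts 1/8 s, in which the tool goes at most 62.5 mm and 10.7 degrees, less where a joint would pass 70% of its speed; a pose out of reach is approached as far as the arm can. A call with a gripper value outside its range is refused whole. The fingers move at their own pace and stop on an object; the grip force is fixed at half the most. Time passes only in rows, so rows that repeat a pose let the fingers close. It gives the time, the measured TCP pose, the force and the opening at its end, in the units of the state.
- arm.read_state(): the state, without advancing time (a new reading comes with each control period).
- arm.get_image(name): name is "scene" or "top" or "wrist"; returns (picture, depth): 384x512x3 uint8, blue, green, red; 384x512 float32, mm along the optical axis (not along the pixel's ray), 0 where there is no reading.
- arm.get_calibration(name): a dict with "camera_matrix" (3x3 intrinsics, pixels), "R" (3x3) and "t" (3): a world point X has camera coordinates R X + t. Camera axes: x right, y down, z forward; pixel columns grow to the right and rows downward; lengths in mm; the calibration is good to about 2 mm. The wrist camera is an equidistant fisheye: a pixel r from the principal point sees the ray r / f radians off the axis. A picture is of the moment at which its call begins: read the wrist's pose just before it. get_calibration takes no time and is no camera call; for the wrist camera it gives the pose at the moment of the call.
- arm.job_done(): hands the job in, once; it reports no verdict.
The state is a dict: "clock": time; "joints": joint angles; "joint_vel": joint speeds; "joint_efforts": joint torques, N m; "position": TCP position; "ee_rot": TCP orientation; "contact_force": force on the tool from outside, world axes, zero at the start; "wrist_torque": the same for the moment, N m; "gripper_width": finger opening in mm.
Only numpy, scipy, OpenCV 4.12 (cv2) and the standard library are available. Lean on these libraries where they do the work, as an engineer would, in place of code of your own. Each camera call takes 0.05 s, during which the arm holds its last target. There are 200 camera calls.

TASK

Press the round steel pad on top of the low oak box until its hidden drawer springs out. Then put the steel file holder (the block with the two thumbscrews) into the drawer, flat with its thumbscrews up and set down rather than dropped, and leave the drawer standing open.

Things in the scene. Friction and masses are not known exactly. Their poses are not given: they have to be found in the camera images.
- pad_top (a point): Centre of the top of the round steel push pad, 32 mm wide, 10 mm proud of a fixed oak box (150 deep, 160 wide, 60 high). It lies 40 mm behind the box's plain front (towards the robot), 45 mm left of its middle. Axes: x to the box's back, y left, z up. Pushed straight down it goes 7 mm (spring 2.4 to 5.2 N), frees the latch after about 4 mm and springs back. A loose file lies at the top's back.
- drawer (a joint): How far the hidden drawer is out, in m: 0 shut (its front panel is the front of the oak box, without a handle), 0.110 fully out. Freed by the pad it springs out by itself in under a second, straight forward towards the robot; a weak spring (about 2 N) then keeps it out.
- drawer_floor (a point): Point on the drawer's inner floor, 10 mm above the bench; moves with the drawer. When it is out this is the middle of its open part: 100 mm along x (from the front panel to the box's face) by 124 mm along y (between side walls). Axes as pad_top. Above this floor rise the side walls 24 mm, the front panel (10 mm thick) 42 mm, the box's top 50 mm.
- file_holder: Steel file holder on the bench: a block 60 mm long (its x), 30 wide (its y), 22 high, with two round thumbscrews 13 mm across on top, 18 mm either side of the middle along x, reaching 35 mm above its underside. Origin: centre of the underside, z up. About 0.18 kg. A plain grey whetstone of nearly the same size, without screws, and a cork block lie near it.
Mind the look-alikes: they are no part of the job. Leave any green or purple look-alike of the file_holder alone.

How it is judged:
By the outcome, as a careful person would: the job done as asked, in the order asked, and still so for the second after the job is handed in, with the robot touching nothing.
It also fails if it takes over 48 s, if anything falls off the work surface, if the arm or the gripper's body presses on something with over 40 N, if the wrist force passes 120 N, or if a joint passes its speed limit or range.

## Working session

There is one attempt and no reset: what is moved stays moved. The work goes in short steps, Python scripts to look and compute and a tool call to move; the robot and the scene stay as the last step left them, time stands still between calls to the robot, and variables do not carry over. Pictures are saved under pics/ and viewed, about 8 in all and at most 12, crops included, and the job is handed in when it is done.

Besides the shell and the picture viewer there is one more tool, called after "Call:" in YAML: its name, and indented under it one key for each argument. move_arm: Moves the arm, as the interface text tells. Its arguments: {"type":"object","properties":{"moves":{"type":"array","items":{"type":"object","properties":{"gripper":{"type":"number"},"xyz":{"type":"array","items":{"type":"number"}},"angular":{"type":"array","items":{"type":"number"}}}}}},"required":["moves"]}

```bash
mkdir -p pics; ls; cat > h.py <<'E'
import numpy as np, cv2
from bench import arm
def grab(n,f=None):
    c=arm.get_calibration(n); im,d=arm.get_image(n)
    if f: cv2.imwrite('pics/'+f,im)
    np.savez('%s.npz'%n,im=im,d=d,K=c['camera_matrix'],R=c['R'],t=c['t'])
    return im,d,c
def load(n):
    z=np.load('%s.npz'%n); return z['im'],z['d'],dict(camera_matrix=z['K'],R=z['R'],t=z['t'])
def ray(c,u,v,fish=False):
    K=np.array(c['camera_matrix']);R=np.array(c['R']);t=np.array(c['t']).ravel()
    a=(u-K[0,2])/K[0,0]; b=(v-K[1,2])/K[1,1]
    if fish:
        r=np.hypot(a,b); s=np.sin(r)/max(r,1e-9); d=np.array([a*s,b*s,np.cos(r)])
    else: d=np.array([a,b,1.])
    return -R.T@t, R.T@d
def onplane(c,u,v,z,fish=False):
    o,d=ray(c,u,v,fish); return o+d*(z-o[2])/d[2]
def atdepth(c,u,v,dep,fish=False):
    o,d=ray(c,u,v,fish); 
    if fish: d=d/ (np.array(c['R'])@d)[2]
    return o+d*dep
E
python3 - <<'E'
from h import *
s=arm.read_state(); print(s)
a=grab('top','top0.png')[0]; b=grab('scene','scene0.png')[0]
cv2.imwrite('pics/both.png',np.vstack([a,b])[:, :] if 0 else cv2.resize(np.hstack([a,b]),(800,300)))
for n in('top','scene'): 
    c=load(n)[2]; print(n,c['camera_matrix'],c['R'],c['t'])
E
```

```text
pics
{'clock': 0.0, 'joints': array([-9.27389619e-01,  3.85555080e-01,  6.57802518e-03, -5.12216841e-04,
       -1.19398616e+00, -2.58603271e-01]), 'joint_vel': array([-0.00019258,  0.00087879, -0.00011565, -0.00164989, -0.00127683,
        0.00139642]), 'joint_efforts': array([ 2.29290317e-04, -3.92287266e+01,  1.88404030e+01,  4.18620363e+00,
       -4.61168034e-03,  2.42502074e-05]), 'position': array([ 234.402315  , -578.7283762 ,  230.20180658]), 'ee_rot': array([-1.91123976e-01,  9.81565278e-01,  1.07886547e-03, -2.58005010e-04]), 'contact_force': array([ 0.26722817,  0.3355609 , -0.45206865]), 'wrist_torque': array([ 0.02287443, -0.0244388 , -0.02533574]), 'gripper_width': 85.54807539055368}
top [[377.81632549   0.         256.29409867]
 [  0.         377.81632549 192.46465736]
 [  0.           0.           1.        ]] [[ 0.02418025 -0.99924899 -0.03027823]
 [-0.99076708 -0.01991149 -0.1341049 ]
 [ 0.13340131  0.03324136 -0.99050447]] [108.91403316 519.19108145 770.31745075]
scene [[390.17499277   0.         259.29832238]
 [  0.         390.17499277 189.00454617]
 [  0.           0.           1.        ]] [[-0.60919676  0.79295862  0.00979417]
 [ 0.60710704  0.47428947 -0.63755043]
 [-0.51019638 -0.38244755 -0.77034637]] [ 203.86729988 -295.5138997  1280.8470605 ]
```

View pics/top0.png

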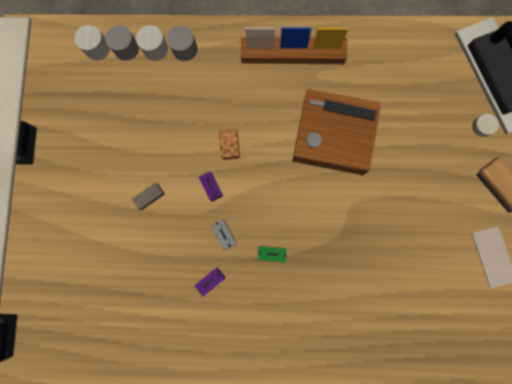

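View pics/scene0.png

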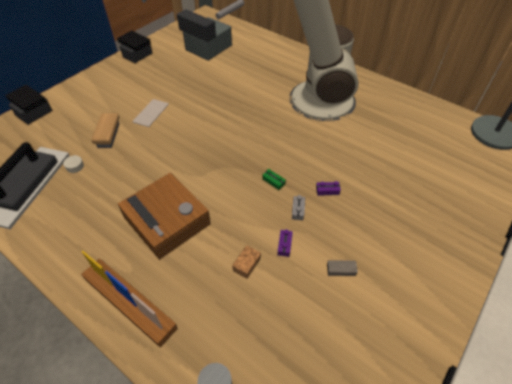

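The top view shows the oak box at (337,132), with its pad at (314,140) and the loose file at (345,108). Candidates for the holder:
- light-grey block with screws at (223,234)
- plain dark-grey whetstone at (148,196)
- purple blocks at (211,186) and (210,281)
- green block at (272,254)
- cork block at (229,144)

By the description I choose (223,234). Next I measure it and check it in a close crop.

```bash
python3 - <<'E'
from h import *
im,d,c=load('top')
hsv=cv2.cvtColor(im,cv2.COLOR_BGR2HSV)
def blob(x0,y0,x1,y1,lo,hi,z):
    m=cv2.inRange(hsv,lo,hi); mm=np.zeros_like(m); mm[y0:y1,x0:x1]=m[y0:y1,x0:x1]
    cs,_=cv2.findContours(mm,cv2.RETR_EXTERNAL,cv2.CHAIN_APPROX_NONE); k=max(cs,key=cv2.contourArea)
    P=np.array([onplane(c,u,v,z)[:2] for u,v in k[:,0,:]],np.float32)
    r=cv2.minAreaRect(P); M=cv2.moments(k); return r,(M['m10']/M['m00'],M['m01']/M['m00']),cv2.contourArea(k),np.round(cv2.boxPoints(r))
print('holder',blob(205,215,245,255,(0,0,60),(180,70,255),22))
print('pad',blob(300,128,328,152,(0,0,60),(180,70,255),70))
print('box',blob(285,85,390,180,(0,100,30),(12,255,255),60))
print(hsv[120,320],hsv[150,350],hsv[168,330],hsv[180,330],hsv[140,314],hsv[234,223])
for u,v in((223,234),(314,140),(350,140),(270,220)): print(u,v,d[v,u],atdepth(c,u,v,d[v,u]).round(1))
for n,u,v in (('box fl',294,160),('fr',365,169),('br',381,102),('bl',308,91)): print(n,onplane(c,u,v,60).round())
a=cv2.resize(im[80:180,280:400],(400,333),interpolation=3); b=cv2.resize(im[210:260,195:255],(400,333),interpolation=3)
cv2.imwrite('pics/crop1.png',np.hstack([a,b]))
E
```

```text
holder (((426.862060546875, 190.01011657714844), (59.88139724731445, 30.441858291625977), 30.775049209594727), (223.24378809188934, 234.28035630567274), 355.5, array([[393., 188.],
       [409., 162.],
       [460., 192.],
       [445., 218.]], dtype=float32))
pad (((625.5418090820312, 2.1260013580322266), (27.772533416748047, 29.008338928222656), 0.8673505187034607), (313.6872146118721, 139.486301369863), 146.0, array([[611.,  16.],
       [612., -13.],
       [640., -12.],
       [639.,  17.]], dtype=float32))
box (((567.517578125, -69.56597900390625), (6.339662075042725, 20.61022186279297), 1.0310958623886108), (346.05555555555554, 168.14814814814815), 9.0, array([[564., -59.],
       [565., -80.],
       [571., -80.],
       [571., -59.]], dtype=float32))
[ 13 179 124] [ 14 180 126] [ 16 155  84] [ 18 128 155] [ 23  17 120] [68 15 66]
223 234 812.41736 [427.2 190.3  21.4]
314 140 782.5813 [624.    2.3  71.7]
350 140 789.35394 [627.6 -73.6  62.8]
270 220 835.4957 [460.9  89.8  -0.7]
box fl [584.  42.  60.]
fr [ 567. -105.   60.]
br [ 712. -140.   60.]
bl [735.  14.  60.]
```

View pics/crop1.png

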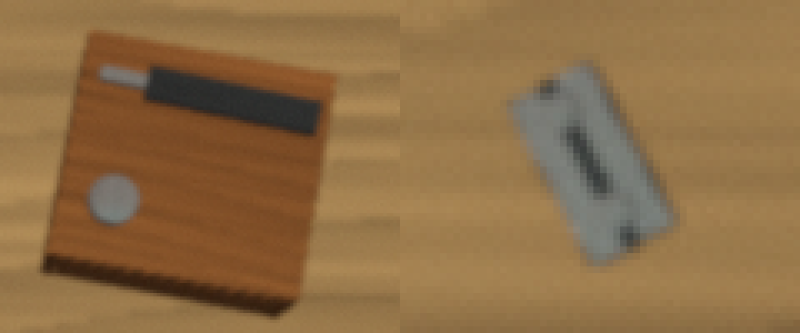

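The chosen block measures 60x30 with its top at 21 mm, which fits the holder. Its screws will be confirmed from close by. Now I'll get the box pose by depth and work out the press move.

```bash
cat >> h.py <<'E'
from scipy.spatial.transform import Rotation as Ro
def cloud(n):
    im,d,c=load(n); K,R,t=c['camera_matrix'],c['R'],c['t'].ravel()
    v,u=np.mgrid[:d.shape[0],:d.shape[1]]
    p=np.dstack([(u-K[0,2])/K[0,0]*d,(v-K[1,2])/K[1,1]*d,d]); return (p-t)@R
def shift(xyz,yang=None):
    "tool-frame shift (cm) to TCP xyz, and turn about tool z to put jaw axis at world angle yang (deg, mod 180)"
    s=arm.read_state(); r=Ro.from_quat(s['ee_rot']); M=r.as_matrix()
    a=np.degrees(np.arctan2(M[1,1],M[0,1])); out=(M.T@(np.array(xyz)-s['position'])/10).round(2)
    if yang is None: return out,a.round(1)
    w=((yang-a+90)%180)-90; return out,a.round(1),'wz',np.radians(-w).round(3)
E
python3 - <<'E'
from h import *
P=cloud('top'); d=load('top')[1]
m=((d>0)&(P[...,2]>52)&(P[...,2]<90)).astype(np.uint8); m[:80]=0;m[185:]=0;m[:,:285]=0;m[:,395:]=0
k=max(cv2.findContours(m,0,cv2.CHAIN_APPROX_NONE)[0],key=cv2.contourArea)
c=load('top')[2]
Q=np.array([onplane(c,u,v,60)[:2] for u,v in k[:,0,:]],np.float32)
r=cv2.minAreaRect(Q);print(r,cv2.boxPoints(r).round())
print(shift((625,2,95)),shift((625,2,63)))
E
```

```text
((651.5390014648438, -48.03678894042969), (160.16502380371094, 152.8393096923828), 79.72042083740234) [[ 562. -113.]
 [ 712. -140.]
 [ 741.   17.]
 [ 591.   44.]]
(array([-58.  ,  39.16,  13.6 ]), np.float64(112.0)) (array([-58.  ,  39.15,  16.8 ]), np.float64(112.0))
```

Call:
move_arm:
  moves:
    - {"gripper": -1, "xyz": [-58, 39.15, 6], "angular": [0, 0, 0.18]}
    - {"gripper": -1, "xyz": [-58, 39.15, 6], "angular": [0, 0, 0.36]}
    - {"gripper": -1, "xyz": [-58, 39.15, 6], "angular": [0, 0, 0.54]}
    - {"gripper": -1, "xyz": [-58, 39.15, 6], "angular": [0, 0, 0.54]}
    - {"gripper": -1, "xyz": [-58, 39.15, 6], "angular": [0, 0, 0.54]}
    - {"gripper": -1, "xyz": [-58, 39.15, 6], "angular": [0, 0, 0.54]}
    - {"gripper": -1, "xyz": [-58, 39.15, 6], "angular": [0, 0, 0.54]}
    - {"gripper": -1, "xyz": [-58, 39.15, 6], "angular": [0, 0, 0.54]}
    - {"gripper": -1, "xyz": [-58, 39.15, 6], "angular": [0, 0, 0.54]}
    - {"gripper": -1, "xyz": [-58, 39.15, 6], "angular": [0, 0, 0.54]}

```text
clock: 1.35
position: [576.6, -70.2, 178.5]
ee_rot: [0.077, 0.997, -0.0, -0.0]
contact_force: [-0.2, -0.7, 0.3]
gripper_width: -0.2
```

```bash
python3 -c "
from h import *
print(arm.read_state()['position'],arm.read_state()['clock'],shift((625,2,85),80),shift((625,2,62)))"
```

```text
[576.57493829 -70.21607479 178.49190039] 1.35 (array([-3.68,  7.88,  9.35]), np.float64(81.1), 'wz', np.float64(0.02)) (array([-3.68,  7.88, 11.65]), np.float64(81.1))
```

Call:
move_arm:
  moves:
    - {"gripper": -1, "xyz": [-3.7, 7.9, 4], "angular": [0, 0, 0]}
    - {"gripper": -1, "xyz": [-3.7, 7.9, 8], "angular": [0, 0, 0]}
    - {"gripper": -1, "xyz": [-3.7, 7.9, 8], "angular": [0, 0, 0]}
    - {"gripper": -1, "xyz": [-3.7, 7.9, 8], "angular": [0, 0, 0]}

```text
clock: 1.85
position: [624.9, -0.3, 99.5]
ee_rot: [0.077, 0.997, -0.0, 0.0]
contact_force: [-0.6, 0.3, 0.9]
gripper_width: -0.1
```

```bash
python3 -c "
from h import *
print(arm.read_state()['position'],arm.read_state()['clock'],shift((625,2,85),80),shift((625,2,62)))"
```

```text
[ 6.24931181e+02 -2.68563424e-01  9.94861523e+01] 1.85 (array([0.03, 0.23, 1.45]), np.float64(81.1), 'wz', np.float64(0.02)) (array([0.03, 0.23, 3.75]), np.float64(81.1))
```

Call:
move_arm:
  moves:
    - {"gripper": -1, "xyz": [0, 0.2, 2], "angular": [0, 0, 0]}
    - {"gripper": -1, "xyz": [0, 0.2, 3], "angular": [0, 0, 0]}
    - {"gripper": -1, "xyz": [0, 0.2, 3.3], "angular": [0, 0, 0]}
    - {"gripper": -1, "xyz": [0, 0.2, 3.5], "angular": [0, 0, 0]}
    - {"gripper": -1, "xyz": [0, 0.2, 3.6], "angular": [0, 0, 0]}
    - {"gripper": -1, "xyz": [0, 0.2, 3.6], "angular": [0, 0, 0]}

```text
clock: 2.6
position: [625.4, 1.6, 63.6]
ee_rot: [0.078, 0.997, -0.0, 0.001]
contact_force: [-1.6, -3.9, 4.9]
gripper_width: 0.0
```

```bash
python3 - <<'E'
from h import *
grab('top','top1.png'); d=load('top')[1]; P=cloud('top')
m=(d>0)&(P[...,2]>38)&(P[...,2]<58)&(P[...,0]<560)&(P[...,0]>430)&(P[...,1]>-150)&(P[...,1]<60)
print(m.sum(), P[m].mean(0) if m.any() else '', arm.read_state()['contact_force'])
E
```

```text
359 [489.96462766 -23.56603669  51.41532348] [ 0.24077246 -3.59784571  5.11645573]
```

Call:
move_arm:
  moves:
    - {"gripper": -1, "xyz": [0, 0, -5], "angular": [0, 0, 0]}
    - {"gripper": 1, "xyz": [6, 4, -11], "angular": [0, 0, -0.17]}
    - {"gripper": 1, "xyz": [12, 8, -13], "angular": [0, 0, -0.34]}
    - {"gripper": 1, "xyz": [17, 12, -13], "angular": [0, 0, -0.51]}
    - {"gripper": 1, "xyz": [22.5, 15.5, -13], "angular": [0, 0, -0.69]}
    - {"gripper": 1, "xyz": [22.5, 15.5, -13], "angular": [0, 0, -0.69]}
    - {"gripper": 1, "xyz": [22.5, 15.5, -13], "angular": [0, 0, -0.69]}
    - {"gripper": 1, "xyz": [22.5, 15.5, -13], "angular": [0, 0, -0.69]}

```text
clock: 3.65
position: [426.6, 190.7, 192.6]
ee_rot: [-0.265, 0.964, 0.0, 0.0]
contact_force: [0.3, 0.1, 0.2]
gripper_width: 85.3
```

```bash
python3 - <<'E'
from h import *
w=grab('wrist')[0]; t=grab('top')[0]
cv2.imwrite('pics/w2.png',np.hstack([cv2.resize(w,(440,330)),cv2.resize(t[100:250,190:400],(360,330))[:,:360]]))
d=load('top')[1]; P=cloud('top')
m=(d>0)&(P[...,2]>42)&(P[...,2]<58)&(P[...,0]<560)&(P[...,0]>430)&(P[...,1]>-150)&(P[...,1]<60)
print(m.sum(), P[m].mean(0) if m.any() else '')
print(cv2.minAreaRect(P[m][:,:2].astype(np.float32)))
print(shift((427,190,3),120.8),arm.read_state()['position'],arm.read_state()['clock'])
E
```

```text
361 [475.06884335 -16.32939648  52.07820218]
((475.4524841308594, -15.740486145019531), (140.88180541992188, 10.442899703979492), 79.8670883178711)
(array([-0.000e+00,  1.000e-02,  1.895e+01]), np.float64(120.6), 'wz', np.float64(-0.004)) [427.10650483 189.88749005 192.45887906] 3.75
```

View pics/w2.png

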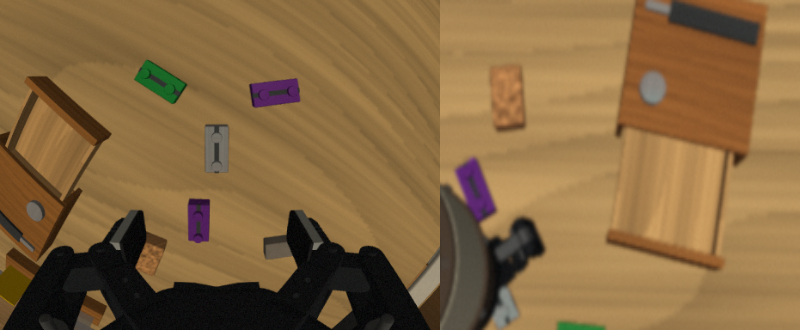

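The right half shows the drawer fully out. The wrist view at (216,148) shows the grey block with two round thumbscrews, so the choice is right. I'll cross-check its position from the wrist camera.

```bash
python3 - <<'E'
from h import *
im,d,c=load('wrist'); hsv=cv2.cvtColor(im,cv2.COLOR_BGR2HSV)
m=cv2.inRange(hsv,(0,0,70),(180,60,255)); x=np.zeros_like(m); x[135:212,225:280]=m[135:212,225:280]
k=max(cv2.findContours(x,0,cv2.CHAIN_APPROX_NONE)[0],key=cv2.contourArea)
Q=np.array([onplane(c,u,v,22,True)[:2] for u,v in k[:,0,:]],np.float32); print(len(k),cv2.minAreaRect(Q))
for u,v in ((251,151),(251,191)): print(onplane(c,u,v,35,True).round(1))
P=[onplane(c,u,v,0,True).round(0) for u,v in ((230,256),(186,94))]; print(P)
E
```

```text
168 ((425.40289306640625, 190.45193481445312), (58.23702621459961, 28.751571655273438), 31.33095359802246)
[402.8 176.1  35. ]
[439.3 197.9  35. ]
[array([537., 225.,   0.]), array([388.,  82.,   0.])]
```

Call:
move_arm:
  moves:
    - {"gripper": 1, "xyz": [0, 0, 5.5], "angular": [0, 0, 0]}
    - {"gripper": 1, "xyz": [0, 0, 11], "angular": [0, 0, 0]}
    - {"gripper": 1, "xyz": [0, 0, 15.5], "angular": [0, 0, 0]}
    - {"gripper": 1, "xyz": [0, 0, 18], "angular": [0, 0, 0]}
    - {"gripper": 1, "xyz": [0, 0, 19], "angular": [0, 0, 0]}
    - {"gripper": 1, "xyz": [0, 0, 19], "angular": [0, 0, 0]}
    - {"gripper": -1, "xyz": [0, 0, 19], "angular": [0, 0, 0]}
    - {"gripper": -1, "xyz": [0, 0, 19], "angular": [0, 0, 0]}
    - {"gripper": -1, "xyz": [0, 0, 19], "angular": [0, 0, 0]}
    - {"gripper": -1, "xyz": [0, 0, 19], "angular": [0, 0, 0]}

```text
clock: 5.0
position: [427.1, 190.6, 3.9]
ee_rot: [-0.264, 0.964, 0.0, 0.001]
contact_force: [-0.9, -0.3, 5.4]
gripper_width: 28.7
```

Call:
move_arm:
  moves:
    - {"gripper": -1, "xyz": [0, 0, 0], "angular": [0, 0, 0]}
    - {"gripper": -1, "xyz": [0, 0, 0], "angular": [0, 0, 0]}

```text
clock: 5.25
position: [427.1, 190.6, 3.9]
ee_rot: [-0.264, 0.964, 0.0, 0.001]
contact_force: [-1.2, 0.3, 6.2]
gripper_width: 28.7
```

Call:
move_arm:
  moves:
    - {"gripper": -1, "xyz": [0, 0, -3], "angular": [0, 0, 0]}
    - {"gripper": -1, "xyz": [0, 0, -8], "angular": [0, 0, 0]}
    - {"gripper": -1, "xyz": [0, -2, -12], "angular": [0, 0, 0.1]}
    - {"gripper": -1, "xyz": [0.4, -7, -12], "angular": [0, 0, 0.25]}
    - {"gripper": -1, "xyz": [1, -12, -12], "angular": [0, 0, 0.4]}
    - {"gripper": -1, "xyz": [1.5, -17, -12], "angular": [0, 0, 0.55]}
    - {"gripper": -1, "xyz": [2, -21, -12], "angular": [0, 0, 0.7]}
    - {"gripper": -1, "xyz": [2.2, -23.8, -12], "angular": [0, 0, 0.715]}
    - {"gripper": -1, "xyz": [2.2, -23.8, -12], "angular": [0, 0, 0.715]}
    - {"gripper": -1, "xyz": [2.2, -23.8, -12], "angular": [0, 0, 0.715]}

```text
clock: 6.5
position: [528.3, -25.7, 122.5]
ee_rot: [0.09, 0.996, 0.0, -0.001]
contact_force: [-0.1, 1.4, -2.3]
gripper_width: 28.3
```

```bash
python3 - <<'E'
from h import *
w=grab('wrist')[0]; t=grab('top')[0]; s=grab('scene')[0]
cv2.imwrite('pics/w3.png',np.hstack([cv2.resize(w,(440,330)),cv2.resize(s[150:270,110:240],(358,330),interpolation=3)]))
d=load('top')[1]; P=cloud('top')
m=(d>0)&(P[...,2]>42)&(P[...,2]<58)&(P[...,0]<500)&(P[...,0]>430)&(P[...,1]>-150)&(P[...,1]<60)
print(m.sum(), cv2.minAreaRect(P[m][:,:2].astype(np.float32)))
print(shift((529,-25.7,14),79.75),arm.read_state())
E
```

```text
362 ((475.5254211425781, -15.824058532714844), (141.06431579589844, 10.122302055358887), 79.67803955078125)
(array([-0.05, -0.05, 10.89]), np.float64(79.8), 'wz', np.float64(0.0)) {'clock': 6.65, 'joints': array([ 2.59196491e-01,  3.31729348e-01, -3.75452505e-01, -2.35149891e-04,
       -8.63810323e-01, -2.00870775e+00]), 'joint_vel': array([-0.00048561,  0.00071621,  0.0031425 ,  0.00269696, -0.00089018,
        0.00049456]), 'joint_efforts': array([-1.84326293e-01, -3.39481938e+01,  1.60071158e+01,  3.65540676e+00,
       -4.89873390e-03, -1.04034294e-03]), 'position': array([528.63378463, -25.09407099, 122.93247121]), 'ee_rot': array([ 8.93146719e-02,  9.96003450e-01,  5.05672190e-05, -1.22565690e-04]), 'contact_force': array([ 1.04680683, -0.53509886, -2.55163695]), 'wrist_torque': array([ 0.07561586, -0.03874282, -0.01190931]), 'gripper_width': 28.585027459788208}
```

View pics/w3.png

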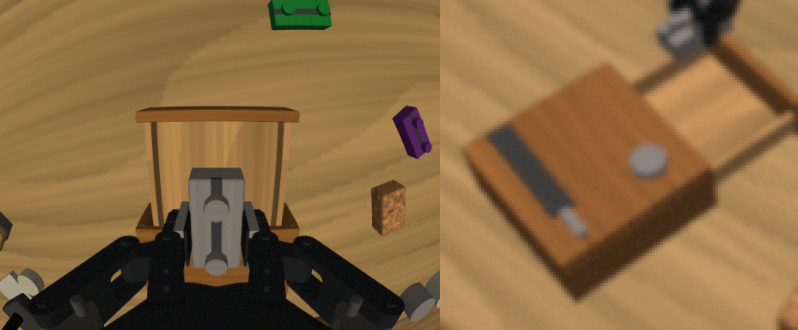

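The wrist view shows the holder gripped flat with its screws up at (216,218). It is aligned over the open drawer, whose panel is at (217,115). Lowering it now.

Call:
move_arm:
  moves:
    - {"gripper": -1, "xyz": [0, 0, 3], "angular": [0, 0, 0]}
    - {"gripper": -1, "xyz": [0, 0, 6], "angular": [0, 0, 0]}
    - {"gripper": -1, "xyz": [0, 0, 8], "angular": [0, 0, 0]}
    - {"gripper": -1, "xyz": [0, 0, 9.5], "angular": [0, 0, 0]}
    - {"gripper": -1, "xyz": [0, 0, 10.2], "angular": [0, 0, 0]}
    - {"gripper": -1, "xyz": [0, 0, 10.5], "angular": [0, 0, 0]}
    - {"gripper": -1, "xyz": [0, 0, 10.7], "angular": [0, 0, 0]}
    - {"gripper": -1, "xyz": [0, 0, 10.7], "angular": [0, 0, 0]}

```text
clock: 7.65
position: [529.4, -25.9, 16.3]
ee_rot: [0.09, 0.996, 0.0, 0.0]
contact_force: [-0.1, 0.1, -2.1]
gripper_width: 28.6
```

Call:
move_arm:
  moves:
    - {"gripper": -1, "xyz": [0, 0, 0.1], "angular": [0, 0, 0]}
    - {"gripper": -1, "xyz": [0, 0, 0.2], "angular": [0, 0, 0]}
    - {"gripper": -1, "xyz": [0, 0, 0.2], "angular": [0, 0, 0]}

```text
clock: 8.02
position: [529.2, -25.9, 14.0]
ee_rot: [0.09, 0.996, 0.0, 0.0]
contact_force: [-0.0, 0.5, -2.3]
gripper_width: 28.3
```

Call:
move_arm:
  moves:
    - {"gripper": -1, "xyz": [0, 0, 0.1], "angular": [0, 0, 0]}
    - {"gripper": -1, "xyz": [0, 0, 0.1], "angular": [0, 0, 0]}

```text
clock: 8.28
position: [529.5, -25.9, 13.9]
ee_rot: [0.09, 0.996, -0.0, 0.0]
contact_force: [-2.1, -0.3, 5.9]
gripper_width: 28.2
```

Contact: the force went from -2.3 to +5.9 N. Releasing gently.

Call:
move_arm:
  moves:
    - {"gripper": -0.2, "xyz": [0, 0, 0], "angular": [0, 0, 0]}
    - {"gripper": 0, "xyz": [0, 0, 0], "angular": [0, 0, 0]}
    - {"gripper": 0, "xyz": [0, 0, 0], "angular": [0, 0, 0]}
    - {"gripper": 0, "xyz": [0, 0, 0], "angular": [0, 0, 0]}
    - {"gripper": 0, "xyz": [0, 0, -1], "angular": [0, 0, 0]}
    - {"gripper": 0, "xyz": [0, 0, -3], "angular": [0, 0, 0]}
    - {"gripper": 0, "xyz": [0, 0, -8], "angular": [0, 0, 0]}
    - {"gripper": 0, "xyz": [0, 0, -13], "angular": [0, 0, 0]}
    - {"gripper": 0, "xyz": [0, 0, -18], "angular": [0, 0, 0]}
    - {"gripper": 0, "xyz": [0, 0, -18], "angular": [0, 0, 0]}

```text
clock: 9.52
position: [531.7, -25.5, 198.4]
ee_rot: [0.09, 0.996, 0.001, 0.005]
contact_force: [0.0, 0.1, -0.3]
gripper_width: 42.7
```

Call:
move_arm:
  moves:
    - {"gripper": 0, "xyz": [0, 18, 0], "angular": [0, 0, 0]}
    - {"gripper": 0, "xyz": [0, 18, 0], "angular": [0, 0, 0]}
    - {"gripper": 0, "xyz": [0, 18, 0], "angular": [0, 0, 0]}
    - {"gripper": 0, "xyz": [0, 18, 0], "angular": [0, 0, 0]}
    - {"gripper": 0, "xyz": [0, 18, 0], "angular": [0, 0, 0]}

```text
clock: 10.15
position: [560.7, 151.0, 192.3]
ee_rot: [0.09, 0.996, -0.0, -0.001]
contact_force: [0.1, 0.6, -0.2]
gripper_width: 42.9
```

```bash
python3 - <<'E'
from h import *
w=grab('wrist')[0]; t=grab('top')[0]; s=grab('scene')[0]
cv2.imwrite('pics/w4.png',np.hstack([cv2.resize(t[85:225,250:420],(400,330),interpolation=3),cv2.resize(w,(400,330))]))
d=load('top')[1]; P=cloud('top')
b=(d>0)&(P[...,0]>430)&(P[...,1]>-150)&(P[...,1]<60)
m=b&(P[...,2]>42)&(P[...,2]<58)&(P[...,0]<500)
print(m.sum(), cv2.minAreaRect(P[m][:,:2].astype(np.float32)))
q=P-np.array([529,-25.7,10]); m=b&(np.hypot(q[...,0],q[...,1])<46)&(q[...,2]>12)&(q[...,2]<45)&(P[...,0]>490)&(P[...,0]<568)
print(m.sum(),cv2.minAreaRect(P[m][:,:2].astype(np.float32)),np.percentile(P[m][:,2],[5,25,50,75,95]).round(1))
print(arm.read_state()['clock'],arm.read_state()['contact_force'])
E
```

```text
365 ((475.415283203125, -15.773674011230469), (141.01531982421875, 10.447301864624023), 79.88851165771484)
408 ((529.61767578125, -26.96127700805664), (30.08941078186035, 60.29041290283203), 79.48674011230469) [29.9 32.3 33.3 34.8 46.6]
10.3 [-0.04272364  0.3438231   0.25880521]
```

View pics/w4.png

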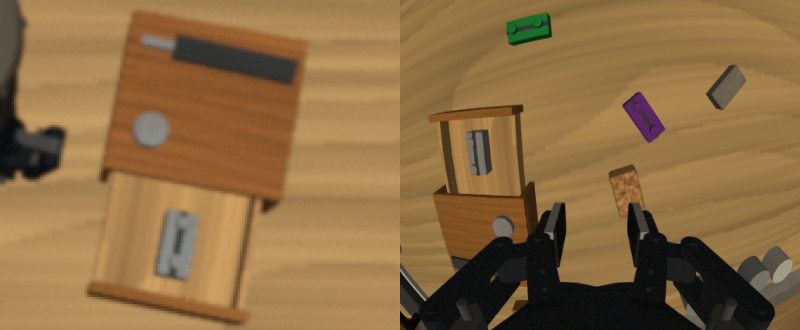

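The holder lies flat in the drawer (177,245 in the left view), screws up. The drawer is still fully out, the file hasn't moved, and the arm is clear.

```bash
python3 -c "
from bench import arm
print(arm.job_done())"
```

```text
the job is handed in; nothing more can be done
None
```

I pressed the pad until the drawer sprang out, then put the grey file holder with the two thumbscrews into it and handed the job in at 10.3 s of the 48 s. I lowered the holder until the force showed it touching the floor (from -2.3 to +5.9 N), and only then let go.

- **Drawer:** the front panel stayed in the same place before and after placing, about 105 mm in front of the box at its centre line. That matches the full 110 mm.
- **Holder:** it lies at (530, -27), within about 1.5 mm of the drawer middle. It measures 60 x 30 mm with its block top at about 32–33 mm (expected 32 mm), so it is flat, and the thumbscrews are visible on top.
- **Surroundings:** the arm is clear of everything with no contact force. The loose file and the look-alikes in the last picture looked undisturbed.
- **Disagreements:** a rough reading of the screw spacing from the wrist camera gave 42 mm instead of 36. The top 5% of the height readings on the holder reached 46.6 mm; I took these for noise or screw edges and did not look into them. No other check failed.

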